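# Clear the strainer and take off the jar's odd-threaded cap

### The job

Take the iron carriage by its brass knob or post and slide it along its rail, strainer and all, from over the squat mason jar fully home against the end stop on the side of the crock, so that the strainer stands over the stoneware crock. Then open the jar: nobody knows whether its zinc cap has a left-hand or a right-hand thread, so try loosening it one way and, if it will not come, the other, and lift it off. Finish holding the cap in the gripper, still and level, above the jar's mouth with at least 5 cm of air under it, and leave the other things on the sill where they are.

Things in the scene. Friction and masses are not known exactly. Their poses are not given: they have to be found in the camera images.
- station: Fixed juicing station: a dark wooden board 240 x 400 x 12 mm (x -110 to +130, y -200 to +200 mm in its frame). Origin on the sill; at yaw 0 its x points away from the robot, y to the left. It carries a fixed squat jar, a fixed stoneware crock and, behind them, a steel slide rail along y at x +70 mm with an iron end stop at each end.
- jar_mouth (a point): Centre of the top of the jar's neck, 100 mm above the sill, at station x -50, y +90 mm; station's axes. The squat glass mason jar stands upright and immovable below it, 84 mm across, its shoulder falling from 79 mm (26 mm off the axis) to 64 mm height (42 mm off).
- crock (a point): Centre of the top of the fixed stoneware drip crock, 80 mm across and 115 mm tall, at station x -50, y -90 mm; the strainer's parking place.
- carriage (a joint): Travel of the black iron carriage on its rail, m: 0 with its strainer centred over the jar, growing towards the station's -y (the crock side), 0.18 hard against the end stop, strainer over the crock. Starts between 0 and 0.02, slides against about 3 N of friction and stays where it is left.
- knob (a point): Point on the axis of the carriage's brass knob, 185 mm above the sill: a round upright grip 24 mm across, from 165 to 198 mm height, nothing beside it. Below it an iron post 18 mm across goes down to the carriage's sled (60 x 66 mm, top at 49 mm).
- strainer (a point): Centre of the underside of the carriage's aluminium strainer dish, 130 mm above the sill: 84 mm across, 15 mm deep, 120 mm from the post towards the robot, under an iron arm (18 mm wide, top at 152 mm) that ends in a small brass hook. Over the jar it leaves only 14 mm above the cap.
- cap: Loose ribbed zinc screw cap of the squat jar, 54 mm across, 28 mm tall, 0.05 to 0.1 kg. Origin at the centre of its lower rim, z up; seated, its rim is 88 mm and its top 116 mm above the sill.
- cap_top (a point): Centre of the cap's top. Quick thread of unknown hand, new each start. Tightening way: hard stop within about 5 degrees. Loosening way: turns easily without rising, can be lifted straight off between about 30 and 70 degrees, with a stop at about 70. Not loosened, it cannot be pulled off. A firm grip forced on past a stop merely slips round the cap.
- timer: Bystander: red plastic egg timer, 64 mm across, 54 mm tall; origin at its underside. Not to be disturbed.
- ramekin: Bystander: stoneware ramekin, 84 mm across, 45 mm tall; origin at its underside. Not to be disturbed.
- reamer: Bystander: wooden citrus reamer, 141 mm long, lying down; origin at its underside. Not to be disturbed.
- tall_jar: Bystander: closed tall jar, 76 mm across, 140 mm tall, standing; origin at its underside. Not to be disturbed.
- spare_ring: Bystander: spare zinc jar ring, 70 mm across, 15 mm tall, lying flat; origin at its underside. Not to be disturbed.
- vinegar: Bystander: bottle, 56 mm across, 190 mm tall, standing; origin at its underside. Not to be disturbed.
- spoon: Bystander: wooden spoon, 190 mm long, lying down; origin at its underside. Not to be disturbed.
Things that resemble listed ones, but are neither listed nor needed, are in the scene too. Leave any pink or red look-alike of the cap alone.

How it is judged:
On the way:
1. the carriage is slid home against the end stop on the crock side, the cap still on the jar (value of joint carriage above 0.174 m and z of cap in the frame of jar_mouth below 0 m), for 0.2 s.
At the end, for the whole second after the job is handed in: Carriage within 8 mm of its crock-side stop; cap in the fingers (over 1 N), touching nothing of the station, its rim over 50 mm above the jar's mouth, its centre within 45 mm sideways of the mouth, its axis within 0.3 rad of upright, slower than 30 mm/s (value of joint carriage above 0.172 m and z of cap in the frame of jar_mouth above 0.05 m and horizontal distance between cap and jar_mouth below 0.045 m and angle between cap's own z axis and vertical below 0.3 rad and linear speed of cap below 0.03 m/s and contact force between cap and the fingers above 1 N and contact force between cap and station below 0.05 N); the arm keeps its last pose, push and grip.
It fails at once if a bystander is moved more than 30 mm from where it stood (distance of any of timer, ramekin, reamer, tall_jar, spare_ring, vinegar, spoon from where it was at the start of the episode above 0.03 m).
It fails at once if a standing jar or bottle is tipped over (angle between any of tall_jar, vinegar's own z axis and vertical above 0.6 rad).
It also fails if it takes over 72 s, if anything falls off the work surface, if the arm or the gripper's body presses on something with over 40 N, if the wrist force passes 120 N, or if a joint passes its speed limit or range.

### The arm

A 6-joint arm with a two-finger parallel gripper is mounted at the origin on the work surface. World frame = base frame: x ahead of the robot, y to its left, z up, the work surface at z = 0. Lengths are in m, angles in rad, forces in N, time in s.
With the tool pointing down it reaches from about 0.35 to 0.8 m from the base axis. Payload 7.3 kg.
Tool frame: the origin (TCP) lies at the very end of the fingers, on their centre line; the grasp point (between the pads) lies 19 mm behind it (manip.grip_depth is the z of the grasp point in the tool frame, in m); z points along the fingers, y is the line along which they close (so a half turn about z gives the same grasp; the last joint's range is limited). The gripper opens to 85 mm and grips with 20 to 120 N. Pads are 22 mm wide; open, the fingers measure 114 mm over their backs; the gripper's body (76 mm by 85 mm) begins 54 mm behind the grasp point. The pads swing forward as they close: fully open they stand 13 mm farther back than shut.
Start: joints at [1.107, 0.342, 1.524, -0, 1.275, -0.146], TCP at [0.164, 0.499, 0.202] pointing down, gripper open.
Joint ranges: [-2.53, 2.53], [-0.77, 2.02], [0.04, 2.7], [-1, 4.14], [0.28, 2.66], [-3.11, 3.11]. Speed limits (rad/s): [2.57, 2.57, 3.14, 3.14, 3.14, 3.14].

### API

Orientations are given as a unit quaternion [x, y, z, w].
In Python, from rig import readout, vision, manip, look_for gives the robot as it stands.
- The arm moves only by the tool arm_command, never from a script. Its argument "series" is a list of rows, each a list of 7 numbers: the shift along the tool's x, y, z in units of 0.4 m (1.0 is 0.4 m), then the turn, a rotation vector about the tool's x, y, z in units of pi/2 rad (1.0 is pi/2 rad), then the opening, from 0 (shut) to 1 (fully open). A call has exactly 5 rows; each row is the pose to reach, as a shift and turn from the pose commanded when the call began, along the tool's axes at that moment; what a row does not reach only later rows make up. A row lasts 1/10 s, in which the tool goes at most 50 mm and 8.59 degrees, less where a joint would pass 70% of its speed; a pose out of reach is approached as far as the arm can. A call with a number of a shift or a turn outside -1 to 1 is refused whole. A call with a gripper value outside its range is refused whole. The fingers move at their own pace and stop on an object; "newtons" is the grip in N (left out, the last holds). Time passes only in rows, so rows that repeat a pose let the fingers close, or fill a call up. It gives the time, the measured TCP pose, the force, the opening and the grip force at its end, in the units of the state.
- readout.state(): the state, without advancing time (a new reading comes with each control period).
- vision.read_camera(name): name is "side" or "top" or "wrist"; returns (picture, depth): 420x560x3 uint8, blue, green, red; 420x560 float32, m along the optical axis (not along the pixel's ray), 0 where there is no reading.
- vision.get_calibration(name): a dict with "K" (3x3 intrinsics, pixels), "R" (3x3) and "t" (3): a world point X has camera coordinates R X + t; the wrist camera has in their place "tool_from_camera" (4x4, takes a point from camera to tool coordinates, whose origin is the TCP and whose axes are the flange's). Camera axes: x right, y down, z forward; pixel columns grow to the right and rows downward; lengths in m; the calibration is good to about 2 mm. A picture is of the moment at which its call begins: read the wrist's pose just before it. get_calibration takes no time and is no camera call.
- manip.sign_off(): hands the job in; it is judged then, once.
Trained networks look in the newest picture that a camera, given by its name, has taken for a name from the list of things; names that differ only in an ending like _2 or _b are one class to them, and where a whole thing is asked for, a point or a joint stands for the part that bears it (a point fixed in the world has none). Each returns a list of dicts, best first, with "confidence" (0 to 1); they miss things now and then, are a little off and sometimes report something else, mostly with a low value. They report only what shows in the picture. A call takes as long as a camera call. They do not tell look-alikes from the thing itself.
- look_for(target, camera): "xy" ([column, row] in pixels, amid what is visible of it).
The state is a dict: "time_s": time; "qpos": joint angles; "joint_vel": joint speeds; "joint_torque": joint torques, N m; "eef_pos": TCP position; "orientation": TCP orientation; "force": force on the tool from outside, world axes, zero at the start; "ft_torque": the same for the moment, N m; "width": opening from 0.0 (shut) to 1.0 (fully open); "grip_force": force on a finger pad.
Only numpy, scipy, OpenCV 4.12 (cv2) and the standard library are available. Lean on these libraries where they do the work, as an engineer would, in place of code of your own. Each camera call takes 0.05 s, during which the arm holds its last target. There are 200 camera calls.

## Working session

There is one attempt and no reset: what is moved stays moved. The work goes in short steps, Python scripts to look and compute and a tool call to move; the robot and the scene stay as the last step left them, time stands still between calls to the robot, and variables do not carry over. Pictures are saved under pics/ and viewed, at most 10 in all, crops included, and the job is handed in when it is done.

Besides the shell and the picture viewer there is one more tool, called in YAML: its name, and indented under it one key for each argument. arm_command: Moves the arm, as the interface text tells. Its arguments: {"type":"object","properties":{"series":{"type":"array"},"newtons":{"type":"number"}},"required":["series"]}

```bash
mkdir -p pics; cat > h.py <<'E'
import numpy as np, cv2
from rig import readout, vision, manip, look_for
from scipy.spatial.transform import Rotation as R
def cam(name):
    s=readout.state(); im,d=vision.read_camera(name); c=vision.get_calibration(name)
    K=np.array(c["K"])
    if name=="wrist":
        T=np.eye(4);T[:3,:3]=R.from_quat(s["orientation"]).as_matrix();T[:3,3]=s["eef_pos"]
        W=T@np.array(c["tool_from_camera"])
    else:
        W=np.eye(4);W[:3,:3]=np.array(c["R"]).T;W[:3,3]=-W[:3,:3]@np.array(c["t"])
    return im,d,K,W
def px2w(xy,z,K,W):
    r=np.linalg.inv(K)@[xy[0],xy[1],1]; return (W@np.r_[r*z,1])[:3]
def ray(xy,K,W):
    r=W[:3,:3]@np.linalg.inv(K)@[xy[0],xy[1],1]; return W[:3,3],r/np.linalg.norm(r)
def tri(rays):
    A=0;b=0
    for o,d in rays:
        P=np.eye(3)-np.outer(d,d);A=A+P;b=b+P@o
    return np.linalg.solve(A,b)
def proj(X,K,W):
    c=np.linalg.inv(W)@np.r_[X,1]; p=K@c[:3]; return p[:2]/p[2]
E
python3 - <<'E'
from h import *
np.set_printoptions(precision=3,suppress=True)
s=readout.state();print(s["eef_pos"],s["orientation"],s["width"],manip.grip_depth)
for n in("top","side"):
    im,d,K,W=cam(n);cv2.imwrite(f"pics/{n}0.png",im);print(n,W[:3,3])
    for t in("knob","strainer","cap_top","cap","crock","jar_mouth","station"):
        for q in look_for(t,n)[:3]:
            x,y=map(int,q["xy"]);z=float(np.median(d[y-1:y+2,x-1:x+2]))
            print(t,np.round(q["xy"]),round(q["confidence"],2),px2w(q["xy"],z,K,W))
E
```

```text
[0.164 0.498 0.201] [ 0.158  0.987 -0.001 -0.   ] 0.9986652961627072 -0.0187
top [0.443 0.026 1.33 ]
knob [266. 201.] 0.67 [0.52  0.055 0.15 ]
strainer [267. 201.] 0.71 [0.522 0.053 0.152]
cap_top [210. 288.] 0.83 [0.279 0.22  0.028]
cap_top [175. 254.] 0.52 [0.377 0.321 0.03 ]
cap [212. 284.] 0.74 [0.29  0.214 0.027]
cap [177. 253.] 0.72 [0.379 0.314 0.027]
crock [298. 194.] 0.8 [ 0.552 -0.036  0.012]
jar_mouth [295. 192.] 0.82 [ 0.557 -0.027  0.013]
jar_mouth [346. 258.] 0.22 [ 0.36  -0.178  0.006]
station [299. 191.] 0.72 [ 0.559 -0.038  0.01 ]
side [-0.13  -0.615  0.911]
knob [284. 216.] 0.74 [0.6   0.085 0.048]
strainer [283. 214.] 0.85 [0.625 0.113 0.021]
strainer [430. 280.] 0.52 [ 0.614 -0.324  0.105]
cap_top [160. 224.] 0.85 [0.372 0.311 0.027]
cap_top [155. 265.] 0.84 [0.28  0.201 0.025]
cap_top [260. 232.] 0.76 [0.47  0.038 0.109]
cap [261. 235.] 0.71 [0.47  0.033 0.1  ]
cap [162. 226.] 0.6 [0.372 0.299 0.029]
cap [156. 266.] 0.59 [0.278 0.197 0.027]
crock [306. 264.] 0.97 [ 0.465 -0.11   0.112]
jar_mouth [310. 264.] 0.89 [ 0.468 -0.118  0.114]
jar_mouth [262. 232.] 0.68 [0.472 0.032 0.111]
station [308. 261.] 0.79 [ 0.473 -0.107  0.112]
station [299. 328.] 0.42 [ 0.387 -0.162  0.014]
```

View pics/top0.png

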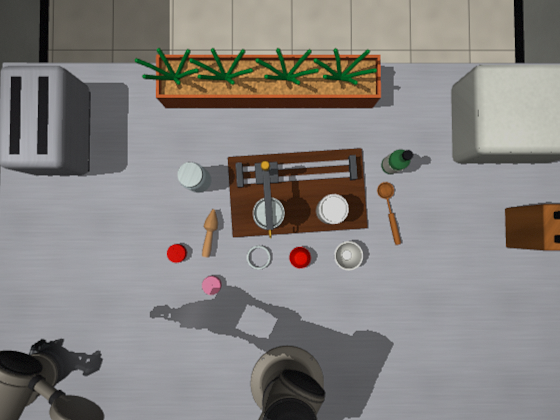

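View pics/side0.png

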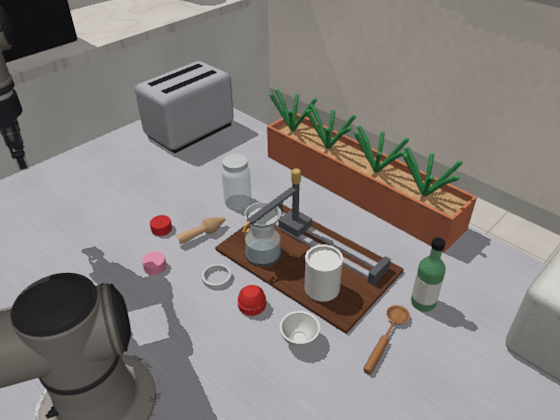

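Top view: board corners lie near (228,156), (362,149), (368,228) and (233,237), with the knob at (265,165), the crock at (333,208) and the strainer over the jar at (268,212). Side view: knob at (296,177), crock rim at (323,255), cap and jar around (262,232). Bystanders line the front edge.

```bash
python3 - <<'E'
from h import *
np.set_printoptions(precision=4,suppress=True)
im,d,K,W=cam("top"); im2,d2,K2,W2=cam("side")
print(tri([ray((265,165),K,W),ray((296,177),K2,W2)]),"knob tri")
def at(xy,h,K,W):
    o,r=ray(xy,K,W);return o+r*(h-o[2])/r[2]
# cloud from top depth
v,u=np.mgrid[0:420,0:560]; 
def cloud(d,K,W):
    c=np.linalg.inv(K)@np.stack([u.ravel(),v.ravel(),np.ones(u.size)])*d.ravel()
    return (W[:3,:3]@c+W[:3,3:]).T
P=cloud(d,K,W).reshape(420,560,3); b=im.astype(int)
m=((b.max(2)<110)&(b[...,2]-b[...,0]>15)&(P[...,2]>0.003)&(P[...,2]<0.03)).astype(np.uint8)
m[:140]=0;m[245:]=0;m[:,:220]=0;m[:,375:]=0
m=cv2.morphologyEx(m,cv2.MORPH_OPEN,np.ones((3,3)))
q=np.array([at(x,0.012,K,W)[:2] for x in np.argwhere(m)[:,::-1]],np.float32)
r=cv2.minAreaRect(q);print(r);box=cv2.boxPoints(r);print(box)
for nm,Q,I in(("top",P,b),("side",cloud(d2,K2,W2).reshape(420,560,3),im2.astype(int))):
    k=(I[...,2]-I[...,0]>60)&(I[...,1]-I[...,0]>25)&(Q[...,2]>.155)&(Q[...,0]>.4)&(Q[...,0]<.75)&(abs(Q[...,1])<.2)
    print(nm,"brass",k.sum(),Q[k].mean(0),np.argwhere(k).mean(0)[::-1],Q[k].min(0),Q[k].max(0))
    for h0,h1,n in((.108,.12,"z115"),(.095,.122,"")):
        k=(Q[...,2]>h0)&(Q[...,2]<h1)&(Q[...,0]>.35)&(Q[...,0]<.65)&(Q[...,1]<-.04)&(Q[...,1]>-.25)
        c=cv2.minEnclosingCircle(Q[k][:,:2].astype(np.float32)) if k.sum() else 0;print(nm,"crock",k.sum(),c,Q[k][:,2].max() if k.sum() else 0)
    k=(Q[...,2]>.14)&(Q[...,2]<.16)&(Q[...,0]>.35)&(Q[...,0]<.65)&(abs(Q[...,1])<.2)
    print("arm",k.sum(),Q[k].min(0),Q[k].max(0)) if k.sum() else 0
E
```

```text
[0.612  0.0566 0.1797] knob tri
((0.5563152432441711, -0.033825114369392395), (0.23696304857730865, 0.39843013882637024), 3.8449978828430176)
[[ 0.4247  0.157 ]
 [ 0.4515 -0.2405]
 [ 0.6879 -0.2246]
 [ 0.6612  0.1729]]
top brass 92 [0.5537 0.0464 0.5789] [276.4674 149.337 ] [0.4434 0.0255 0.1902] [0.6203 0.0663 1.3301]
top crock 283 ((0.5013979077339172, -0.12765027582645416), 0.04085933044552803) 0.1198978811890723
top crock 699 ((0.5013979077339172, -0.12765027582645416), 0.04085933044552803) 0.12104147686852085
arm 560 [0.4261 0.0072 0.1401] [0.6031 0.0894 0.1584]
side brass 107 [0.6058 0.0524 0.1895] [295.6729 175.4766] [0.5962 0.0442 0.1706] [0.6192 0.0659 0.2007]
side crock 417 ((0.5018553137779236, -0.12622690200805664), 0.04295257851481438) 0.11812416689394223
side crock 1005 ((0.5010874271392822, -0.12777359783649445), 0.04415392130613327) 0.12121157330267296
arm 642 [0.4284 0.0087 0.1401] [0.6133 0.0909 0.1598]
```

```bash
cat >> h.py <<'E'
def go(p,yaw=None,s=None):
    """row for tool down at p, tool y axis at world angle yaw (deg)"""
    s=s or readout.state(); Q=R.from_quat(s["orientation"])
    sh=Q.inv().apply(np.array(p)-s["eef_pos"])/.4
    if yaw is None: T=Q
    else:
        a=np.radians(yaw); y=np.array([np.cos(a),np.sin(a),0]); z=np.array([0,0,-1.]); T=R.from_matrix(np.c_[np.cross(y,z),y,z])
    t=(Q.inv()*T).as_rotvec()/(np.pi/2)
    print("row",np.round(sh,3).tolist(),np.round(t,3).tolist(),"q",np.round(s["qpos"],2),"pos",np.round(s["eef_pos"],4),"F",np.round(s["force"],1))
E
python3 - <<'E'
from h import *
go((.36,.36,.30),93.8)
E
```

```text
row [-0.574, -0.176, -0.245] [0.0, 0.0, -0.245] q [ 1.11  0.34  1.52  0.    1.28 -0.15] pos [0.164  0.4987 0.2021] F [ 0.  -1.5  0.3]
```

arm_command:
  series:
    - [-0.57,-0.18,-0.25,0,0,-0.245,1]
    - [-0.57,-0.18,-0.25,0,0,-0.245,1]
    - [-0.57,-0.18,-0.25,0,0,-0.245,1]
    - [-0.57,-0.18,-0.25,0,0,-0.245,1]
    - [-0.57,-0.18,-0.25,0,0,-0.245,1]

```text
time_s: 1.4
eef_pos: [0.3461, 0.3673, 0.2963]
orientation: [-0.034, 0.999, 0.0, 0.0]
force: [0.7, 1.2, -1.0]
width: 1.001
grip_force: 0.0
```

```bash
python3 - <<'E'
from h import *
go((.611,.0565,.30),93.8)
E
```

```text
row [-0.608, -0.82, -0.009] [0.0, 0.0, 0.001] q [ 0.66  0.25  1.4   0.    1.5  -0.98] pos [0.3461 0.3673 0.2963] F [ 0.7  1.2 -1. ]
```

arm_command:
  series:
    - [-0.58,-0.8,0,0,0,0,1]
    - [-0.58,-0.8,0,0,0,0,1]
    - [-0.58,-0.8,0,0,0,0,1]
    - [-0.58,-0.8,0,0,0,0,1]
    - [-0.58,-0.8,0,0,0,0,1]

```text
time_s: 1.9
eef_pos: [0.5059, 0.1747, 0.2955]
orientation: [-0.033, 0.999, 0.0, 0.0]
force: [1.2, 1.5, 0.1]
width: 1.003
grip_force: 0.0
```

```bash
python3 - <<'E'
from h import *
im,d,K,W=cam("wrist");cv2.imwrite("pics/w1.png",im)
print(look_for("knob","wrist")[:2],proj((.611,.0565,.198),K,W),proj((.4904,.0519,.116),K,W))
go((.611,.0565,.30),93.8)
E
```

```text
[{'xy': [155.2, 181.0], 'confidence': 0.91}] [142.47945829 303.64514331] [162.24219464 157.16107196]
row [-0.24, -0.303, -0.013] [-0.001, 0.0, -0.004] q [ 0.18  0.31  1.32 -0.    1.51 -1.45] pos [0.508  0.1717 0.2945] F [-0.2  0.4 -0.4]
```

View pics/w1.png

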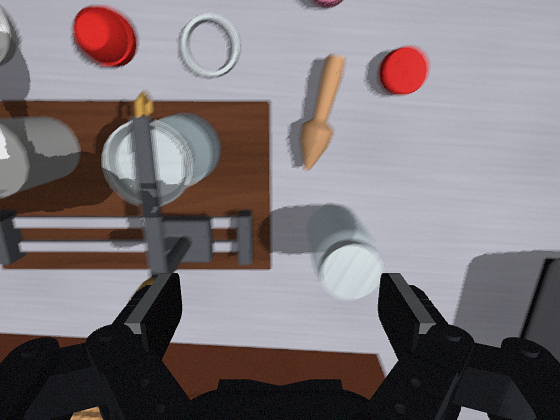

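The wrist view shows the knob partly behind the left finger at about (147,288), close to the predicted (142,304). The dish is at (147,162) and the tall jar at (350,270).

arm_command:
  series:
    - [-0.25,-0.28,0,0,0,0,1]
    - [-0.25,-0.28,0,0,0,0,1]
    - [-0.25,-0.28,0,0,0,0,1]
    - [-0.25,-0.28,0,0,0,0,1]
    - [-0.25,-0.28,0,0,0,0,1]

```text
time_s: 2.5
eef_pos: [0.6123, 0.0711, 0.2943]
orientation: [-0.033, 0.999, 0.0, -0.001]
force: [-0.7, 0.2, -0.4]
width: 1.005
grip_force: 0.0
```

```bash
python3 - <<'E'
from h import *
np.set_printoptions(precision=4,suppress=True)
im,d,K,W=cam("wrist");cv2.imwrite("pics/w2.png",im)
print(look_for("knob","wrist")[:2],proj((.611,.0565,.198),K,W),proj((.4904,.0519,.13),K,W))
go((.611,.0565,.166),93.8)
E
```

```text
[{'xy': [263.4, 70.7], 'confidence': 0.92}, {'xy': [201.0, 105.2], 'confidence': 0.54}] [262.4965 198.8752] [267.7463  49.9493]
row [0.004, -0.04, 0.324] [0.0, -0.0, 0.001] q [-0.01  0.47  1.07  0.    1.6  -1.65] pos [0.6116 0.0725 0.2954] F [-0.4 -0.1  0.3]
```

View pics/w2.png

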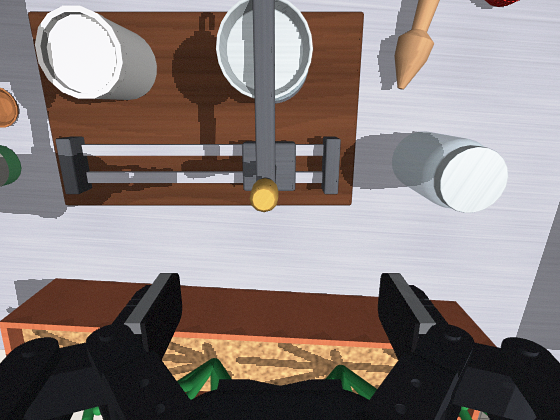

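Knob top at (264,195), predicted (262,199), so the position is confirmed. Descending around it.

arm_command:
  series:
    - [0.004,-0.04,0,0,0,0,1]
    - [0.004,-0.04,0.1,0,0,0,1]
    - [0.004,-0.04,0.2,0,0,0,1]
    - [0.004,-0.04,0.3,0,0,0,1]
    - [0.004,-0.04,0.32,0,0,0,1]

```text
time_s: 3.1
eef_pos: [0.6084, 0.0556, 0.1633]
orientation: [-0.034, 0.999, 0.0, -0.004]
force: [0.0, 0.3, 0.1]
width: 0.998
grip_force: 0.0
```

arm_command:
  series:
    - [0,0,0,0,0,0,1]
    - [0,0,0,0,0,0,0]
    - [0,0,0,0,0,0,0]
    - [0,0,0,0,0,0,0]
    - [0,0,0,0,0,0,0]
  newtons: 40

```text
time_s: 3.6
eef_pos: [0.6121, 0.0554, 0.1684]
orientation: [-0.034, 0.999, -0.0, 0.001]
force: [-0.1, -0.0, -0.2]
width: 0.335
grip_force: 0.0
```

```bash
python3 - <<'E'
from h import *
s=readout.state();print(s["width"],s["grip_force"])
go((.6222,-.1196,.166),93.8,s)
E
```

```text
0.3350208896657426 0.0
row [0.004, -0.438, 0.006] [-0.0, 0.001, 0.001] q [-0.03  0.53  1.31  0.    1.29 -1.67] pos [0.6121 0.0554 0.1684] F [-0.1 -0.  -0.2]
```

arm_command:
  series:
    - [0,0,0,0,0,0,0]
    - [0,0,0,0,0,0,0]
    - [0,0,0,0,0,0,0]
    - [0,-0.03,0,0,0,0,0]
    - [0,-0.08,0,0,0,0,0]

```text
time_s: 4.1
eef_pos: [0.6145, 0.0254, 0.1688]
orientation: [-0.035, 0.999, 0.001, 0.001]
force: [0.2, 4.6, 7.3]
width: 0.002
grip_force: 3.2
```

arm_command:
  series:
    - [0,-0.05,0,0,0,0,0]
    - [0,-0.1,0,0,0,0,0]
    - [0,-0.15,0,0,0,0,0]
    - [0,-0.2,0,0,0,0,0]
    - [0,-0.25,0,0,0,0,0]

```text
time_s: 4.6
eef_pos: [0.6211, -0.0759, 0.1688]
orientation: [-0.034, 0.999, 0.001, 0.001]
force: [-0.6, 4.6, 7.1]
width: -0.001
grip_force: 3.5
```

```bash
python3 - <<'E'
from h import *
s=readout.state();print(s["width"],s["grip_force"])
go((.6222,-.1196,.166),93.8,s)
E
```

```text
-0.0009223661507672063 3.4685346760670654
row [0.005, -0.109, 0.007] [0.001, 0.002, 0.001] q [-0.25  0.55  1.28  0.    1.31 -1.88] pos [ 0.6211 -0.0759  0.1688] F [-0.6  4.6  7.1]
```

```bash
python3 - <<'E'
from h import *
a=cam("wrist")[0];b=cam("side")[0]
c=cv2.resize(b[120:330,150:430],(560,420))
cv2.imwrite("pics/c3.png",cv2.resize(np.hstack([a,c]),(800,300)))
E
```

```text
(no output)
```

View pics/c3.png

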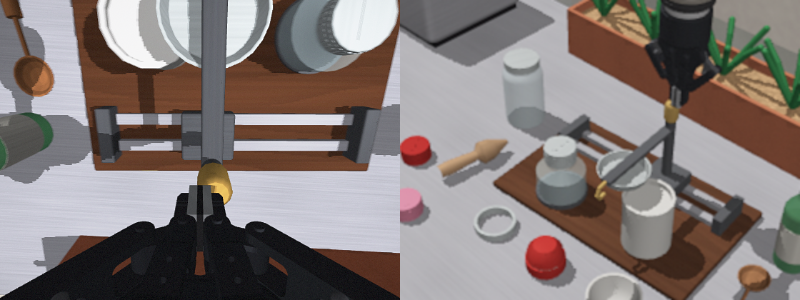

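The wrist half shows the closed fingers at (200,205), hard against the knob's edge at (213,185). The side half shows the dish already near the crock. The grip is not around the knob, so I'll measure the offset.

```bash
python3 - <<'E'
from h import *
np.set_printoptions(precision=4,suppress=True)
s=readout.state();print(s["eef_pos"],s["width"])
v,u=np.mgrid[0:420,0:560]
for n in("wrist","top","side"):
    im,d,K,W=cam(n);c=np.linalg.inv(K)@np.stack([u.ravel(),v.ravel(),np.ones(u.size)])*d.ravel()
    Q=(W[:3,:3]@c+W[:3,3:]).T.reshape(420,560,3);I=im.astype(int)
    k=(I[...,2]-I[...,0]>60)&(I[...,1]-I[...,0]>25)&(Q[...,2]>.12)&(Q[...,2]<.23)&(Q[...,0]>.55)&(Q[...,0]<.7)&(abs(Q[...,1]+.05)<.15)
    print(n,k.sum(),Q[k].mean(0) if k.any() else 0,Q[k].min(0) if k.any() else 0,Q[k].max(0) if k.any() else 0,proj(s["eef_pos"],K,W), np.argwhere(k).mean(0)[::-1] if k.any() else 0)
    if n=="wrist": # brass top surface
        t=k&(Q[...,2]>.194);print("top",t.sum(),Q[t].mean(0) if t.any() else 0)
E
```

```text
[ 0.6214 -0.0791  0.1688] 0.0012070374741559944
wrist 1264 [ 0.613  -0.0682  0.1932] [ 0.6073 -0.0817  0.1683] [ 0.6275 -0.0584  0.214 ] [280.7117 249.0145] [304.9628 255.4399]
top 845 [ 0.6143 -0.0678  0.1971]
top 10 [ 0.6103 -0.0634  0.1912] [ 0.6073 -0.0688  0.1755] [ 0.6146 -0.0597  0.2007] [317.1091 162.0485] [311.8 165. ]
side 103 [ 0.6115 -0.0732  0.1875] [ 0.6047 -0.0818  0.169 ] [ 0.6247 -0.0584  0.21  ] [342.8246 203.5471] [338.5922 197.9029]
```

arm_command:
  series:
    - [0,0,0,0,0,0,1]
    - [0,0,0,0,0,0,1]
    - [0,0,0,0,0,0,1]
    - [0,0,0,0,0,0,1]
    - [0,0,0,0,0,0,1]

```text
time_s: 5.35
eef_pos: [0.6203, -0.0761, 0.1669]
orientation: [-0.034, 0.999, 0.0, -0.0]
force: [0.3, 0.4, -0.1]
width: 0.845
grip_force: 0.0
```

arm_command:
  series:
    - [0,0,0,0,0,0,1]
    - [0,0,-0.1,0,0,0,1]
    - [0,0,-0.2,0,0,0,1]
    - [0,0,-0.3,0,0,0,1]
    - [0,0,-0.3,0,0,0,1]

```text
time_s: 5.85
eef_pos: [0.6227, -0.0767, 0.2939]
orientation: [-0.034, 0.999, -0.002, 0.006]
force: [-0.1, -0.1, 0.1]
width: 0.999
grip_force: 0.0
```

```bash
python3 - <<'E'
from h import *
np.set_printoptions(precision=4,suppress=True)
s=readout.state();print(s["eef_pos"],s["width"],s["force"])
v,u=np.mgrid[0:420,0:560]
for n in("wrist","top","side"):
    im,d,K,W=cam(n);c=np.linalg.inv(K)@np.stack([u.ravel(),v.ravel(),np.ones(u.size)])*d.ravel()
    Q=(W[:3,:3]@c+W[:3,3:]).T.reshape(420,560,3);I=im.astype(int)
    k=(I[...,2]-I[...,0]>60)&(I[...,1]-I[...,0]>25)&(Q[...,2]>.16)&(Q[...,2]<.23)&(Q[...,0]>.55)&(Q[...,0]<.7)&(abs(Q[...,1]+.05)<.15)
    if k.any():print(n,k.sum(),Q[k].mean(0),Q[k].min(0),Q[k].max(0),np.argwhere(k).mean(0)[::-1])
    if n=="wrist":
        t=k&(Q[...,2]>.194);print("top",t.sum(),Q[t].mean(0), W[:3,3]); cv2.imwrite("pics/w4.png",im)
E
```

```text
[ 0.6227 -0.0767  0.2939] 0.9988715296270448 [-0.0815 -0.0953  0.0691]
wrist 721 [ 0.616  -0.0585  0.1947] [ 0.6067 -0.0695  0.1695] [ 0.6288 -0.046   0.1999] [303.3121 192.8017]
top 580 [ 0.6175 -0.0581  0.1973] [ 0.5453 -0.0821  0.465 ]
top 65 [ 0.617  -0.0569  0.1963] [ 0.6063 -0.0665  0.174 ] [ 0.6281 -0.0468  0.2015] [309.3846 162.1077]
side 123 [ 0.6125 -0.062   0.1897] [ 0.6033 -0.0704  0.1714] [ 0.6259 -0.0474  0.2011] [335.0569 194.7886]
```

View pics/w4.png

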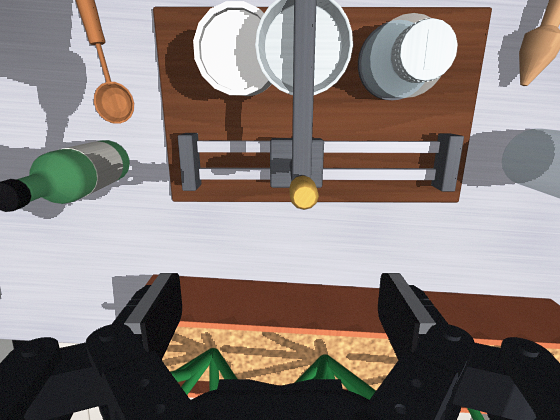

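Carriage is already at about 0.115 m, knob at (303,193) px, world (0.6175, -0.058), and it now sits off-centre between the fingers. I'll go down half open and push it with the +y finger, which needs no friction grip.

arm_command:
  series:
    - [0.01,0,0,0,0,0,1]
    - [0.01,0,0.1,0,0,0,1]
    - [0.01,0,0.2,0,0,0,1]
    - [0.01,0,0.3,0,0,0,1]
    - [0.01,0,0.33,0,0,0,1]

```text
time_s: 6.5
eef_pos: [0.613, -0.0758, 0.1495]
orientation: [-0.034, 0.999, 0.002, -0.005]
force: [-0.1, 0.1, -0.9]
width: 0.998
grip_force: 0.0
```

arm_command:
  series:
    - [0,0,0,0,0,0,0.5]
    - [0,0,0,0,0,0,0.5]
    - [0,-0.03,0,0,0,0,0.5]
    - [0,-0.06,0,0,0,0,0.5]
    - [0,-0.1,0,0,0,0,0.5]

```text
time_s: 7.0
eef_pos: [0.6204, -0.1163, 0.1578]
orientation: [-0.034, 0.999, 0.0, 0.002]
force: [0.3, 5.1, 3.3]
width: 0.502
grip_force: 2.2
```

```bash
cat >> h.py <<'E'
v,u=np.mgrid[0:420,0:560]
def cloud(n):
    im,d,K,W=cam(n);c=np.linalg.inv(K)@np.stack([u.ravel(),v.ravel(),np.ones(u.size)])*d.ravel()
    return im,(W[:3,:3]@c+W[:3,3:]).T.reshape(420,560,3)
def brass(n):
    im,Q=cloud(n);I=im.astype(int)
    k=(I[...,2]-I[...,0]>60)&(I[...,1]-I[...,0]>25)&(Q[...,2]>.16)&(Q[...,2]<.23)&(Q[...,0]>.55)&(Q[...,0]<.7)&(abs(Q[...,1]+.05)<.15)
    if k.any():print(n,k.sum(),np.round(Q[k].mean(0),4),np.round(Q[k].min(0),4),np.round(Q[k].max(0),4))
    return im
E
python3 - <<'E'
from h import *
s=readout.state();print(s["width"],s["grip_force"])
go((.6222,-.129,.166),93.8,s);brass("wrist");brass("side")
E
```

```text
0.5022348155758137 2.189317198935896
row [-0.002, -0.032, -0.021] [0.0, 0.003, 0.001] q [-0.31  0.57  1.28  0.    1.29 -1.95] pos [ 0.6204 -0.1163  0.1578] F [0.3 5.1 3.3]
wrist 2531 [ 0.6178 -0.1088  0.1934] [ 0.6097 -0.1189  0.1686] [ 0.632  -0.0961  0.1999]
side 123 [ 0.6168 -0.116   0.1894] [ 0.6088 -0.1234  0.1687] [ 0.632  -0.1019  0.2013]
```

arm_command:
  series:
    - [0,-0.01,0,0,0,0,0.5]
    - [0,-0.02,0,0,0,0,0.5]
    - [0,-0.03,0,0,0,0,0.5]
    - [0,-0.03,0,0,0,0,0.5]
    - [0,-0.03,0,0,0,0,0.5]

```text
time_s: 7.6
eef_pos: [0.6201, -0.1282, 0.1554]
orientation: [-0.034, 0.999, 0.0, 0.0]
force: [-0.1, 3.2, 2.8]
width: 0.501
grip_force: 1.6
```

```bash
python3 - <<'E'
from h import *
go((.6222,-.129,.166),93.8);brass("wrist");brass("side")
E
```

```text
row [-0.005, -0.002, -0.026] [0.0, 0.0, 0.001] q [-0.32  0.58  1.27  0.    1.29 -1.96] pos [ 0.6201 -0.1282  0.1554] F [-0.1  3.2  2.8]
wrist 2568 [ 0.6186 -0.1209  0.1936] [ 0.6105 -0.1309  0.1695] [ 0.6325 -0.1084  0.1998]
side 114 [ 0.617  -0.1239  0.1893] [ 0.6084 -0.1312  0.1687] [ 0.6296 -0.1117  0.202 ]
```

arm_command:
  series:
    - [0,-0.005,0,0,0,0,0.5]
    - [0,-0.01,0,0,0,0,0.5]
    - [0,-0.015,0,0,0,0,0.5]
    - [0,-0.015,0,0,0,0,0.5]
    - [0,-0.015,0,0,0,0,0.5]

```text
time_s: 8.2
eef_pos: [0.6202, -0.1286, 0.1552]
orientation: [-0.035, 0.999, 0.004, -0.001]
force: [-1.6, 20.6, 6.2]
width: 0.5
grip_force: 10.3
```

At the stop: 20 N with no further travel. Backing off centred and lifting.

arm_command:
  series:
    - [0,0.03,0,0,0,0,0.5]
    - [0,0.03,0,0,0,0,0.6]
    - [0,0.03,-0.1,0,0,0,0.6]
    - [0,0.03,-0.2,0,0,0,0.6]
    - [0,0.03,-0.3,0,0,0,0.6]

```text
time_s: 8.7
eef_pos: [0.6192, -0.1238, 0.2763]
orientation: [-0.033, 0.999, -0.001, -0.0]
force: [1.3, 0.3, -0.4]
width: 0.598
grip_force: 0.0
```

```bash
python3 - <<'E'
from h import *
np.set_printoptions(precision=4,suppress=True)
brass("wrist")
im,Q=cloud("side"); print([(q["xy"],round(q["confidence"],2)) for q in look_for("cap_top","side")[:4]])
k=(Q[...,2]>.085)&(Q[...,2]<.13)&(np.hypot(Q[...,0]-.49,Q[...,1]-.052)<.04);P=Q[k];print("side",k.sum(),P[:,2].max())
im,Q=cloud("top")
k=(Q[...,2]>.105)&(Q[...,2]<.13)&(np.hypot(Q[...,0]-.49,Q[...,1]-.052)<.05);P=Q[k];print("top",k.sum(),np.median(P[:,2]),cv2.minEnclosingCircle(P[:,:2].astype(np.float32)),P.mean(0))
go((.49,.052,.26),93.8)
E
```

```text
wrist 830 [ 0.6201 -0.1194  0.1947] [ 0.6106 -0.1311  0.1702] [ 0.6343 -0.1073  0.1998]
[([152.5, 263.1], 0.97), ([159.8, 222.9], 0.67), ([262.6, 224.8], 0.55)]
side 475 0.12065525182914127
top 309 0.11594577266022355 ((0.4890333116054535, 0.051518455147743225), 0.027110014110803604) [0.4893 0.0515 0.1157]
row [0.295, 0.46, 0.038] [-0.001, 0.001, -0.0] q [-0.32  0.51  1.06 -0.    1.57 -1.95] pos [ 0.6198 -0.1237  0.2758] F [-0.3  0.7 -0.2]
```

Knob confirmed at its home position. The cap centre is (0.489, 0.0515) with its top at 0.116, matching both the station fit and the text.

arm_command:
  series:
    - [0.315,0.44,0.03,0,0,0,1]
    - [0.315,0.44,0.03,0,0,0,1]
    - [0.315,0.44,0.03,0,0,0,1]
    - [0.315,0.44,0.03,0,0,0,1]
    - [0.315,0.44,0.03,0,0,0,1]

```text
time_s: 9.4
eef_pos: [0.4785, 0.0469, 0.2617]
orientation: [-0.035, 0.999, 0.0, -0.002]
force: [0.3, -0.0, 0.2]
width: 1.003
grip_force: 0.0
```

arm_command:
  series:
    - [0,0,0,0,0,0,1]
    - [0,0,0,0,0,0,1]
    - [0,0,0,0,0,0,1]
    - [0,0,0,0,0,0,1]
    - [0,0,0,0,0,0,1]

```text
time_s: 9.9
eef_pos: [0.4826, 0.0438, 0.2629]
orientation: [-0.033, 0.999, -0.0, -0.0]
force: [0.1, 0.0, 0.1]
width: 1.004
grip_force: 0.0
```

```bash
python3 - <<'E'
from h import *
np.set_printoptions(precision=4,suppress=True)
go((.4892,.0516,.087),93.8)
im,Q=cloud("wrist")
k=(Q[...,2]>.11)&(Q[...,2]<.122)&(np.hypot(Q[...,0]-.49,Q[...,1]-.052)<.045);P=Q[k]
print(k.sum(),np.median(P[:,2]) if k.any() else 0,P.mean(0),cv2.minEnclosingCircle(P[:,:2].astype(np.float32)) if k.any() else 0)
E
```

```text
row [-0.018, 0.018, 0.44] [0.0, -0.0, -0.0] q [-0.07  0.22  1.52 -0.    1.4  -1.7 ] pos [0.4826 0.0438 0.2629] F [0.1 0.  0.1]
2349 0.11604909482294917 [0.4898 0.0524 0.1159] ((0.4911889433860779, 0.05263475701212883), 0.027632880955934525)
```

arm_command:
  series:
    - [-0.02,0.02,0.1,0,0,0,1]
    - [-0.02,0.02,0.2,0,0,0,1]
    - [-0.02,0.02,0.3,0,0,0,1]
    - [-0.02,0.02,0.38,0,0,0,1]
    - [-0.02,0.02,0.44,0,0,0,1]

```text
time_s: 10.45
eef_pos: [0.4888, 0.0529, 0.0851]
orientation: [-0.033, 0.999, 0.0, -0.001]
force: [0.6, -0.6, 0.4]
width: 0.999
grip_force: 0.0
```

arm_command:
  series:
    - [0,0,0,0,0,0,1]
    - [0,0,0,0,0,0,1]
    - [0,0,0,0,0,0,0.5]
    - [0,0,0,0,0,0,0.5]
    - [0,0,0,0,0,0,0.5]
  newtons: 50

```text
time_s: 10.95
eef_pos: [0.4902, 0.0532, 0.0884]
orientation: [-0.034, 0.999, -0.0, 0.001]
force: [-0.7, 0.7, 0.0]
width: 0.517
grip_force: 0.0
```

arm_command:
  series:
    - [0,0,0,0,0,0,0.2]
    - [0,0,0,0,0,0,0.2]
    - [0,0,0,0,0,0,0.2]
    - [0,0,0,0,0,0,0.2]
    - [0,0,0,0,0,0,0.2]

```text
time_s: 11.45
eef_pos: [0.4895, 0.0532, 0.0873]
orientation: [-0.034, 0.999, 0.0, -0.0]
force: [-0.5, 0.8, -0.2]
width: 0.202
grip_force: 0.0
```

```bash
python3 - <<'E'
from h import *
s=readout.state();print(s["width"],s["grip_force"],s["ft_torque"]);go((.49,.052,.087),93.8,s)
im=cam("wrist")[0];b=cam("side")[0]
c=cv2.resize(b[120:330,150:430],(560,420))
cv2.imwrite("pics/c5.png",cv2.resize(np.hstack([im,c]),(800,300)))
E
```

```text
0.20159576223263825 0.0 [ 0.01066577 -0.00849257  0.04513328]
row [-0.001, -0.003, 0.001] [0.0, -0.0, 0.0] q [-0.05  0.41  1.77  0.    0.96 -1.69] pos [0.4895 0.0532 0.0873] F [-0.5  0.8 -0.2]
```

View pics/c5.png

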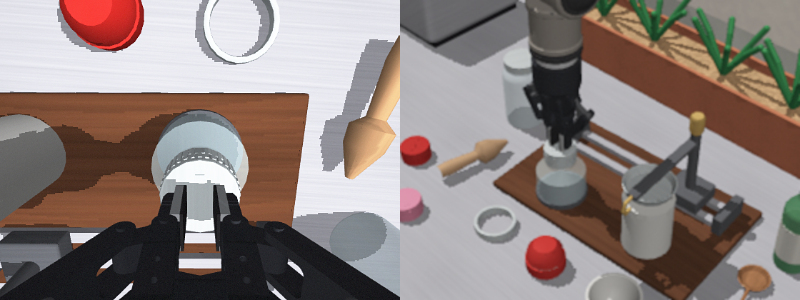

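The wrist half shows the pads at (165–230, 185) in front of the cap. The side half shows the fingertips ending at the cap's top rather than around it. The real tips seem higher than reported, as they were with the knob, so I'll measure them.

```bash
python3 - <<'E'
from h import *
np.set_printoptions(precision=4,suppress=True)
s=readout.state();print(s["eef_pos"],"w",s["width"])
for n in("wrist","side","top"):
    im,Q=cloud(n)
    k=(Q[...,2]>.10)&(Q[...,2]<.25)&(np.hypot(Q[...,0]-.49,Q[...,1]-.052)<.07)&(im.max(2)<110)
    P=Q[k]; 
    if k.sum()<20: continue
    for lo in np.arange(.10,.18,.008):
        B=P[(P[:,2]>=lo)&(P[:,2]<lo+.008)]
        if len(B)>3: print(n,round(lo,3),len(B),B.mean(0),B[:,1].min(),B[:,1].max(),B[:,0].min(),B[:,0].max())
im,Q=cloud("side")
for r in range(196,226,3): print(r,[ (round(float(Q[r,c,2]),3),int(im[r,c].max())) for c in range(256,276,4)])
E
```

```text
[0.4895 0.0532 0.0873] w 0.1983915118531048
wrist 0.1 86 [0.4693 0.0433 0.1048] 0.025595993410802067 0.0768892783390516 0.4634970890539609 0.487555757306536
wrist 0.108 73 [0.4715 0.0482 0.1105] 0.02508219653251168 0.078721925184261 0.46391065685729904 0.4923404210046557
wrist 0.116 224 [0.485  0.0523 0.1211] 0.03167785910020916 0.0719262633892148 0.4784004510783106 0.5046413211243392
wrist 0.124 601 [0.4832 0.052  0.1282] 0.030060729542249507 0.07423984201688288 0.4778621308075893 0.5017457550069414
wrist 0.132 722 [0.4831 0.0521 0.1361] 0.030094924967388553 0.0742505089213091 0.47809913494827744 0.5024549682146283
wrist 0.14 837 [0.483 0.052 0.144] 0.0300540460147265 0.07433487503243609 0.4782657296704378 0.5018085821034807
wrist 0.148 1004 [0.4865 0.0523 0.1526] 0.027751862084334396 0.07376432942592098 0.47751698459256087 0.5024926145266646
wrist 0.156 1754 [0.4819 0.0523 0.1612] 0.012710762161718528 0.09149749113816749 0.4755557864780593 0.4996306815591997
wrist 0.164 4609 [0.4832 0.0516 0.169 ] 0.007914940221317487 0.09754453612129069 0.47411999628764484 0.5053551728494514
wrist
[... 1161 characters left out ...]
4
196 [(0.2, 27), (0.214, 28), (0.21, 27), (0.216, 29), (0.217, 34)]
199 [(0.183, 33), (0.201, 28), (0.201, 29), (0.206, 24), (0.185, 93)]
202 [(0.168, 37), (0.194, 27), (0.188, 34), (0.184, 33), (0.205, 114)]
205 [(0.163, 36), (0.182, 27), (0.185, 32), (0.175, 26), (0.198, 54)]
208 [(0.156, 33), (0.168, 25), (0.176, 31), (0.172, 29), (0.191, 29)]
211 [(0.149, 23), (0.14, 27), (0.169, 29), (0.176, 27), (0.183, 29)]
214 [(0.14, 22), (0.132, 21), (0.159, 41), (0.172, 29), (0.17, 40)]
217 [(0.131, 23), (0.121, 21), (0.145, 79), (0.144, 30), (0.02, 83)]
220 [(0.123, 16), (0.116, 110), (0.138, 80), (0.132, 30), (0.023, 182)]
223 [(0.116, 189), (0.116, 124), (0.127, 85), (0.123, 84), (0.117, 132)]
```

Both cameras put the true fingertips at z≈0.119 while the state reports 0.087. The reported TCP is therefore about 30 mm too low, and the fingers simply closed above the cap; x and y agree. I'll correct for it by raising, opening and going down to a reported z≈0.053.

arm_command:
  series:
    - [0,0,-0.05,0,0,0,0.2]
    - [0,0,-0.12,0,0,0,1]
    - [0,0,-0.12,0,0,0,1]
    - [0,0,-0.12,0,0,0,1]
    - [0,0,-0.12,0,0,0,1]

```text
time_s: 12.25
eef_pos: [0.4889, 0.0532, 0.1346]
orientation: [-0.034, 0.999, 0.0, -0.001]
force: [0.1, -0.0, 0.2]
width: 0.868
grip_force: 0.0
```

arm_command:
  series:
    - [0,0,0,0,0,0,1]
    - [0,0,0.05,0,0,0,1]
    - [0,0,0.1,0,0,0,1]
    - [0,0,0.15,0,0,0,1]
    - [0,0,0.2,0,0,0,1]

```text
time_s: 12.75
eef_pos: [0.4891, 0.0532, 0.0539]
orientation: [-0.034, 0.999, 0.0, -0.001]
force: [0.3, -0.4, -1.3]
width: 0.998
grip_force: 0.0
```

arm_command:
  series:
    - [0,0,0,0,0,0,1]
    - [0,0,0,0,0,0,1]
    - [0,0,0,0,0,0,0.4]
    - [0,0,0,0,0,0,0.4]
    - [0,0,0,0,0,0,0.4]

```text
time_s: 13.25
eef_pos: [0.4902, 0.0532, 0.0565]
orientation: [-0.034, 0.999, -0.0, 0.001]
force: [-0.7, 0.1, 4.5]
width: 0.611
grip_force: 51.7
```

Gripped at 52 mm and 51 N. Trying counter-clockwise first.

arm_command:
  series:
    - [0,0,0,0,0,-0.03,0.4]
    - [0,0,0,0,0,-0.06,0.4]
    - [0,0,0,0,0,-0.1,0.4]
    - [0,0,0,0,0,-0.14,0.4]
    - [0,0,0,0,0,-0.14,0.4]

```text
time_s: 13.75
eef_pos: [0.4908, 0.0533, 0.0565]
orientation: [-0.143, 0.99, -0.0, 0.002]
force: [1.4, 1.2, 5.8]
width: 0.615
grip_force: 51.8
```

```bash
python3 - <<'E'
from h import *
s=readout.state();print(s["width"],s["grip_force"],s["ft_torque"],s["joint_torque"][5]);go((.49,.052,.0565),93.8,s)
E
```

```text
0.615445468386451 51.83090687147342 [ 0.21170796 -0.08043021 -0.0121529 ] -0.6392858549952507
row [0.003, -0.003, 0.0] [-0.0, 0.002, 0.141] q [-0.05  0.46  1.8   0.    0.88 -1.91] pos [0.4908 0.0533 0.0565] F [1.4 1.2 5.8]
```

No torque after 12.6°, so this is the loosening way. Continuing to about 50°.

arm_command:
  series:
    - [0,0,0,0,0,-0.08,0.4]
    - [0,0,0,0,0,-0.16,0.4]
    - [0,0,0,0,0,-0.25,0.4]
    - [0,0,0,0,0,-0.33,0.4]
    - [0,0,0,0,0,-0.42,0.4]

```text
time_s: 14.25
eef_pos: [0.491, 0.0536, 0.0566]
orientation: [-0.457, 0.889, -0.001, 0.002]
force: [1.4, 3.0, 6.2]
width: 0.616
grip_force: 51.9
```

```bash
python3 - <<'E'
from h import *
s=readout.state();print(s["width"],s["grip_force"],s["ft_torque"]);go((.49,.052,.0565),93.8,s)
E
```

```text
0.616266061721332 51.89109813363757 [ 0.4629524  -0.14573888 -0.02540932]
row [0.005, -0.0, 0.0] [-0.001, 0.002, 0.562] q [-0.05  0.46  1.8   0.    0.88 -2.57] pos [0.491  0.0536 0.0566] F [1.4 3.  6.2]
```

arm_command:
  series:
    - [0,0,-0.01,0,0,0,0.4]
    - [0,0,-0.02,0,0,0,0.4]
    - [0,0,-0.03,0,0,0,0.4]
    - [0,0,-0.04,0,0,0,0.4]
    - [0,0,-0.05,0,0,0,0.4]

```text
time_s: 14.75
eef_pos: [0.4895, 0.0532, 0.0756]
orientation: [-0.455, 0.89, 0.0, -0.0]
force: [0.1, -0.3, -0.2]
width: 0.615
grip_force: 52.3
```

arm_command:
  series:
    - [0,0,-0.04,0,0,0,0.4]
    - [0,0,-0.08,0,0,0,0.4]
    - [0,0,-0.12,0,0,0,0.4]
    - [0,0,-0.16,0,0,0,0.4]
    - [0,0,-0.2,0,0,0,0.4]

```text
time_s: 15.25
eef_pos: [0.4894, 0.0532, 0.1561]
orientation: [-0.456, 0.89, 0.0, -0.0]
force: [1.1, 0.1, -0.8]
width: 0.616
grip_force: 52.4
```

arm_command:
  series:
    - [0,0,0,0,0,0,0.4]
    - [0,0,0,0,0,0,0.4]
    - [0,0,0,0,0,0,0.4]
    - [0,0,0,0,0,0,0.4]
    - [0,0,0,0,0,0,0.4]

```text
time_s: 15.75
eef_pos: [0.4892, 0.0532, 0.1547]
orientation: [-0.456, 0.89, 0.0, -0.001]
force: [0.5, -0.9, -0.1]
width: 0.612
grip_force: 52.4
```

```bash
python3 - <<'E'
from h import *
brass("top"); im=cam("wrist")[0];b=brass("side")
c=cv2.resize(b[120:330,150:430],(560,420))
cv2.imwrite("pics/c6.png",cv2.resize(np.hstack([im,c]),(800,300)))
E
```

```text
top 64 [ 0.6203 -0.1174  0.1961] [ 0.6097 -0.1274  0.1778] [ 0.6304 -0.1082  0.2019]
side 131 [ 0.6161 -0.1227  0.19  ] [ 0.6081 -0.1312  0.17  ] [ 0.6297 -0.1096  0.2012]
```

View pics/c6.png

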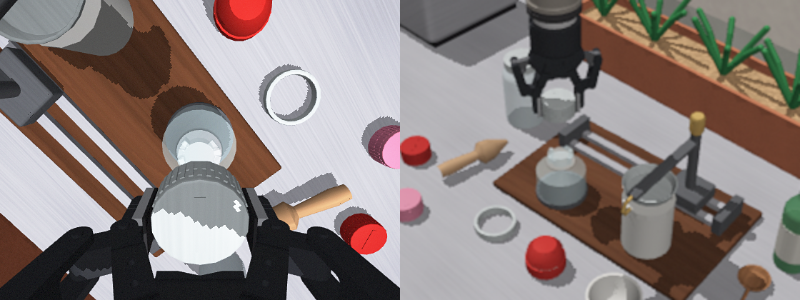

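The wrist half shows the cap held level between the pads at (205,215), with the open jar mouth below it at (198,150). The side half shows the cap well above the jar, the dish over the crock and the bystanders in place. The cap is about 86 mm above the mouth, so I'm handing in.

```bash
python3 -c "
from rig import manip;print(manip.sign_off())"
```

```text
the job is handed in; nothing more can be done
None
```

The job is handed in: the carriage is against the crock-side stop, the cap came off counter-clockwise, and it is held level and still about 86 mm above the jar's mouth with the bystanders undisturbed; the judge's verdict was not returned.

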